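# Draw and park the turntable's sprung index bolt

## Robot

A 6-joint arm with a two-finger parallel gripper is mounted at the origin on the work surface. World frame = base frame: x ahead of the robot, y to its left, z up, the work surface at z = 0. Lengths are in mm, angles in rad, forces in N, time in s.
With the tool pointing down it reaches from about 300 to 775 mm from the base axis. Payload 14.6 kg.
Tool frame: the origin (TCP) lies midway between the tips of the shut fingers; the grasp point (between the pads) lies 19 mm behind it (manip.grasp_offset is the distance from the TCP to the grasp point, in mm); z points along the fingers, y is the line along which they close (so a half turn about z gives the same grasp; the last joint's range is limited). The gripper opens to 94 mm and grips with 3 to 60 N. Pads are 16 mm wide; open, the fingers measure 119 mm over their backs; the gripper's body (75 mm by 177 mm) begins 78 mm behind the grasp point.
Start: joints at [1.091, 0.3, 1.521, -0, 1.321, -0.067], TCP at [220.643, 503.792, 205.446] pointing down, gripper open.
Joint ranges: [-3.03, 3.03], [-0.79, 2.21], [0.23, 2.52], [-1.04, 4.18], [0, 3.07], [-2.55, 2.55]. Speed limits (rad/s): [2.22, 2.22, 2.57, 3.14, 3.14, 3.14].

## Interface

Orientations are given as [roll, pitch, yaw] about the fixed x, y, z axes, in that order (R = Rz(yaw) Ry(pitch) Rx(roll)).
In Python, from cell import manip, viewer gives the robot as it stands. The module is installed in compiled form; this text tells all that it offers.
- The arm moves only by the tool move_arm, never from a script. Its argument "moves" is a list of rows, each a list of 4 numbers: the shift along the tool's x, y, z in m, then the turn about the tool's z in rad. A call has 1 to 12 rows; each row is the pose to reach, as a shift and turn from the pose commanded when the call began, along the tool's axes at that moment; what a row does not reach only later rows make up. A row lasts 1/10 s, in which the tool goes at most 50 mm and 8.59 degrees, less where a joint would pass 70% of its speed; a pose out of reach is approached as far as the arm can. A call with a gripper value outside its range is refused whole. "jaw" is the finger opening in m, from 0 to 0.094, set as the call begins (left out, the last holds). The fingers move at their own pace and stop on an object; "squeeze" is the grip in N (left out, the last holds). Time passes only in rows, so rows that repeat a pose let the fingers close. It gives the time, the measured TCP pose, the force, the opening and the grip force at its end, in the units of the state.
- manip.read_state(): the state, without advancing time (a new reading comes with each control period).
- viewer.camera(name): name is "scene" or "side" or "wrist"; returns a dict with "frame" (420x560x3 uint8, blue, green, red), "z_map" (420x560 float32, mm along the optical axis (not along the pixel's ray), 0 where there is no reading), "fx", "fy", "cx", "cy" (pixels), "D" ([k1, k2, p1, p2, k3] as OpenCV has them; the pictures are not rectified), "origin" and "orientation" of the camera in the world. Camera axes: x right, y down, z forward; pixel columns grow to the right and rows downward; lengths in mm; the calibration is good to about 2 mm. A picture is of the moment at which its call begins.
- manip.sign_off(): hands the job in; it is judged then, once.
The state is a dict: "clock": time; "joints": joint angles; "qd": joint speeds; "effort": joint torques, N m; "eef_pos": TCP position; "eef_rot": TCP orientation; "wrist_force": force on the tool from outside, world axes, zero at the start; "moment": the same for the moment, N m; "finger_gap": finger opening in mm; "finger_force": force on a finger pad.
Only numpy, scipy, OpenCV 4.12 (cv2) and the standard library are available. Lean on these libraries where they do the work, as an engineer would, in place of code of your own. Each camera call takes 0.05 s, during which the arm holds its last target. There are 200 camera calls.

## Task

Free the plywood turntable by drawing its sprung index bolt: hook the big brass eye at the bolt's outer end, pull the bolt straight out to its stop, then, with it still pulled out, swing the eye bar a quarter turn sideways and ease it back so that the bar lies flat across the front of the steel cheeks and keeps the bolt out when you let go. Swing it to the side where the low round tin lies (it passes over the tin), away from the boxwood knight, and leave the chess pieces, tin, depth stop and burnisher where they are.

Things in the scene. Friction and masses are not known exactly. Their poses are not given: they have to be found in the camera images.
- mouth (a point): Fixed point where the bolt guide's slot opens, 64 mm above the bench (z = 0), mid front of two steel cheeks, 70 mm long, tops 78 mm high, 80 mm wide over all, slot 26 mm. x: level, from here to the disc, z up; the disc is on the robot's left (x near world +y). Disc centre at x +215 mm, radius 130, top 55 mm above the bench; bridge at x +59, 88 mm high; 12 mm foot board to x -35.
- bolt (a joint): How far the bolt is drawn out along the mouth's -x, m: 0 = home, nose locked between two brass lugs on the disc; 0.054 = end stop. A spring pulls it home, 6 N at home rising to 12 N at the stop. Parked, with the bar lying flat across the cheeks, it reads 0.035.
- button (a joint): Angle of the brass eye bar about its upright pivot on the bolt's end, rad: 0 = in line with the bolt; positive swings the eye to the mouth's -y side, negative to +y, 1.64 at most. Turns easily. Bar 20 mm wide with a 22 mm tail behind the pivot, so it can turn only with the bolt fully out; square (1.57 or -1.57) and eased back, its side lies on both cheek faces and the spring keeps it.
- eye (a point): Centre of the brass eye at the bar's end, 80 mm from the pivot: a flat-lying open ring, inner diameter 54 mm, outer 70 mm, 12 mm thick, centre 64 mm above the bench. Closed fingers go down into it from above and can push it any way. At home it is 55 mm before the mouth. Its x axis points from eye to pivot.
- pivot (a point): The bar's pivot on the bolt's outer end, on the bolt's axis: at home 25 mm inside the mouth, at the stop 29 mm before it, parked 10 mm before it.
- knight: Boxwood chess knight, 94 mm high, foot diameter 42 mm, loose, standing on the bench about 90 mm to one side or the other of the bolt's line, in the way of the eye on that side. Origin: centre of its underside, z up.
- tin: Low round metal wax tin, diameter 62 mm, 22 mm high, loose, on the bench on the other side of the bolt's line from the knight; the eye passes over it. Origin: centre of its underside.
- king: Walnut king, 118 mm high, foot 42 mm, loose on the disc. Origin: centre of its underside.
- queen: Maple queen, 99 mm high, foot 40 mm, loose on the disc. Origin: centre of its underside.
- rook: Wenge rook, 76 mm high, foot 40 mm, loose on the disc. Origin: centre of its underside.
- depth_stop: Brass depth stop, 140 mm rod (along its x) over a 90 mm cross bar, 36 mm high, lying on the bench to one side. Origin: underside centre.
- burnisher: Steel burnisher with a dark wooden handle, 180 mm long along its x, 24 mm thick, lying on the bench to one side. Origin: underside, near the middle.

How it is judged:
By the outcome, as a careful person would: the job done as asked, in the order asked, and still so for the second after the job is handed in, with the robot touching nothing.
It also fails if it takes over 42 s, if anything falls off the work surface, if the arm or the gripper's body presses on something with over 40 N, if the wrist force passes 120 N, or if a joint passes its speed limit or range.

## Working session

There is one attempt and no reset: what is moved stays moved. The work goes in short steps, Python scripts to look and compute and a tool call to move; the robot and the scene stay as the last step left them, time stands still between calls to the robot, and variables do not carry over. Pictures are saved under pics/ and viewed, at most 10 in all, crops included, and the job is handed in when it is done.

Besides the shell and the picture viewer there is one more tool, called after ">>>" by a JSON object that holds its "method" and its "body", one argument or row to a line. move_arm: Moves the arm, as the interface text tells. Its arguments: {"type":"object","properties":{"moves":{"type":"array"},"jaw":{"type":"number"},"squeeze":{"type":"number"}},"required":["moves"]}

```bash
mkdir -p pics; cat > h.py <<'E'
import numpy as np, cv2
from cell import manip, viewer
from scipy.spatial.transform import Rotation as R
def cam(n):
    c=viewer.camera(n); c['K']=np.array([[c['fx'],0,c['cx']],[0,c['fy'],c['cy']],[0,0,1.]])
    o=np.array(c['orientation'],float)
    c['R']=o if o.shape==(3,3) else R.from_euler('xyz',o).as_matrix()
    return c
def rays(c,px):
    p=cv2.undistortPoints(np.array(px,float).reshape(-1,1,2),c['K'],np.array(c['D'],float)).reshape(-1,2)
    return np.c_[p,np.ones(len(p))]@c['R'].T
def onplane(c,px,z):
    d=rays(c,px); o=np.array(c['origin'],float); return o+d*((z-o[2])/d[:,2])[:,None]
def cloud(c):
    h,w=c['z_map'].shape; v,u=np.mgrid[:h,:w]
    d=rays(c,np.c_[u.ravel(),v.ravel()])
    return (np.array(c['origin'])+d*c['z_map'].reshape(-1,1)).reshape(h,w,3)
E
python3 - <<'E'
from h import *
s=manip.read_state();print({k:np.round(v,3) for k,v in s.items()})
for n in ['scene','side','wrist']:
    c=cam(n);print(n,c['origin'],c['orientation']);cv2.imwrite(f'pics/{n}0.png',c['frame'])
    np.savez(n+'0.npz',**c)
E
```

```text
{'clock': np.float64(0.0), 'joints': array([ 1.091,  0.3  ,  1.522, -0.   ,  1.321, -0.067]), 'qd': array([-0.   , -0.   ,  0.001,  0.   ,  0.001, -0.   ]), 'effort': array([-1.0000e-03, -5.3180e+01, -3.5273e+01,  7.1000e-02,  2.4000e-02,
       -0.0000e+00]), 'eef_pos': array([220.524, 503.563, 204.884]), 'eef_rot': array([-3.14 , -0.   ,  2.729]), 'wrist_force': array([ 0.081, -0.963,  0.061]), 'moment': array([-0.052,  0.016, -0.033]), 'finger_force': np.float64(0.0), 'finger_gap': np.float64(94.329)}
scene [1158.08446854 -397.18578688  743.64050628] [-2.34045973 -0.00300911  0.93392122]
side [  378.1774909  -1009.64937814   935.24210882] [-2.2553402  -0.01727942 -0.20905654]
wrist [145.03182769 536.04255527 382.80414328] [2.85238194e+00 2.73190663e-04 1.15859733e+00]
```

View pics/scene0.png

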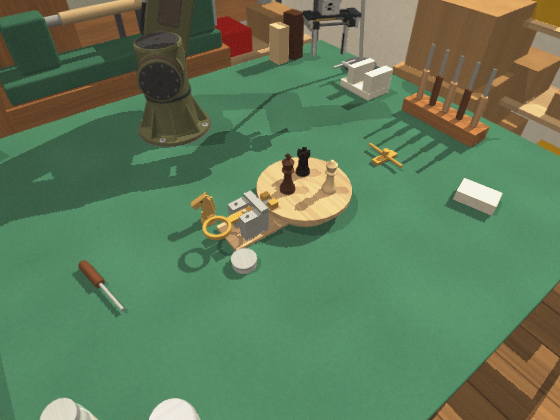

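View pics/side0.png

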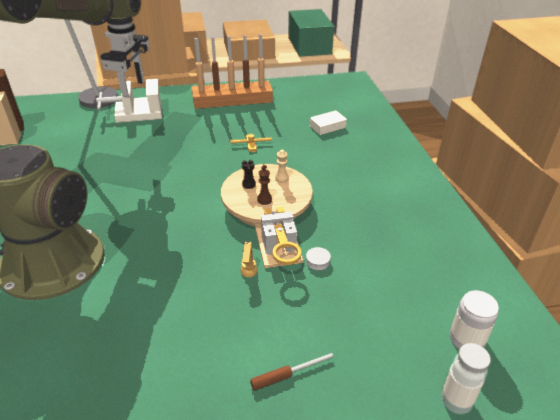

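The scene view shows the ring at about (217,227), the knight at (207,208) and the tin at (244,261). In the side view they are at (287,253), (249,260) and (318,258). The tin is therefore on the world +x side (mouth -y) and the knight on the robot side. Next I'll measure the ring, disc, cheeks, tin and knight.

```bash
python3 - <<'E'
from h import *
for n,roi in [('scene',(170,185,320,280)),('side',(225,130,340,290))]:
    c=dict(np.load(n+'0.npz')); P=cloud(c); f=c['frame']
    hsv=cv2.cvtColor(f,cv2.COLOR_BGR2HSV)
    x0,y0,x1,y1=roi
    Z=P[...,2]; m=np.zeros(Z.shape,bool); m[y0:y1,x0:x1]=1
    # ring: brass, z 55..75
    br=m&(hsv[...,0]>15)&(hsv[...,0]<32)&(hsv[...,1]>150)&(Z>50)&(Z<78)
    k,l,st,ce=cv2.connectedComponentsWithStats(br.astype(np.uint8))
    for i in range(1,k):
        if st[i,4]>15: print(n,'brass',st[i],P[l==i].mean(0).round(1),P[l==i].min(0).round(),P[l==i].max(0).round())
    # ring hole: contour hierarchy
    cs,h=cv2.findContours(br.astype(np.uint8),cv2.RETR_CCOMP,cv2.CHAIN_APPROX_NONE)
    for q,hh in zip(cs,h[0]):
        if hh[3]>=0 and len(q)>15:
            for z in(64,70):
                w=onplane(c,q.reshape(-1,2),z)[:,:2].astype(np.float32); print('hole',z,cv2.fitEllipse(w))
    # tin
    t=m&(Z>17)&(Z<26)&(hsv[...,1]<90)&(P[...,0]>350)
    if t.sum(): print(n,'tin',t.sum(),np.median(P[t],0).round(1),P[t].min(0).round(),P[t].max(0).round())
    d=m&(Z>50)&(Z<59)&(P[...,1]>300)
    print(n,'disc',d.sum(), [cv2.minEnclosingCircle(P[d][:,:2].astype(np.float32))])
    g=m&(Z>72)&(Z<84)&(hsv[...,1]<90)&(P[...,1]<400)
    w=P[g]; print(n,'cheek',g.sum(),cv2.minAreaRect(w[:,:2].astype(np.float32)))
    kn=m&(Z>60)&(Z<100)&(hsv[...,0]<32)&(hsv[...,1]>90)&(P[...,0]<400)
    big=cv2.resize(f[y0-10:y1+10,x0-10:x1+10],None,fx=4,fy=4,interpolation=cv2.INTER_CUBIC); cv2.imwrite(f'pics/{n}c.png',big[:600,:800])
    print('kn',np.median(P[kn],0))
E
```

```text
scene brass [261 192   9   8  50] [554.5   4.1  74. ] [545.  -5.  64.] [563.  16.  78.]
scene brass [268 199  10  11  76] [588.6   4.   71.7] [558.  -5.  56.] [596.  18.  78.]
scene brass [192 201   4   5  16] [ 473.4 -157.9   75.4] [ 465. -163.   72.] [ 479. -153.   78.]
scene brass [206 200   8   7  22] [ 488.7 -121.    67.3] [ 485. -131.   53.] [ 492. -112.   76.]
scene brass [246 206   6   5  18] [566.  -53.5  71.3] [559. -60.  69.] [572. -47.  73.]
scene brass [203 210  40  29 384] [ 573.2 -135.3   69.6] [ 538. -182.   60.] [607. -71.  75.]
hole 64 ((569.1891479492188, -146.2756805419922), (50.303443908691406, 56.398780822753906), 174.68536376953125)
hole 70 ((574.3880004882812, -148.4907684326172), (49.859336853027344, 55.90088653564453), 174.68548583984375)
scene tin 532 [ 655.3 -127.9   22.9] [ 552. -161.   17.] [689. -25.  26.]
scene disc 0 [((0.0, 0.0), 0.0)]
scene cheek 443 ((569.2305297851562, -44.920162200927734), (83.8097152709961, 97.36682891845703), 0.10825305432081223)
kn [nan nan nan]
side brass [265 209   6   4  20] [551.9   8.   75.6] [545.  -2.  73.] [559.  17.  78.]
side brass [276 244  22   7  48] [ 574.1 -124.8   67.5] [ 548. -146.   62.] [ 598. -115.   74.]
side brass [273 254  27  10  65] [ 565.1 -174.9   68.1] [ 537. -184.   62.] [ 597. -149.   74.]
side tin 404 [ 652.1 -128.    22.3] [ 528. -162.   17.] [825. 473.  26.]
side disc 0 [((0.0, 0.0), 0.0)]
side cheek 428 ((552.6444702148438, -8.052337646484375), (309.4121398925781, 133.65248107910156), 81.0166015625)
kn [nan nan nan]
  return _methods._mean(a, axis=axis, dtype=dtype,
  ret = um.true_divide(
```

View pics/scenec.png

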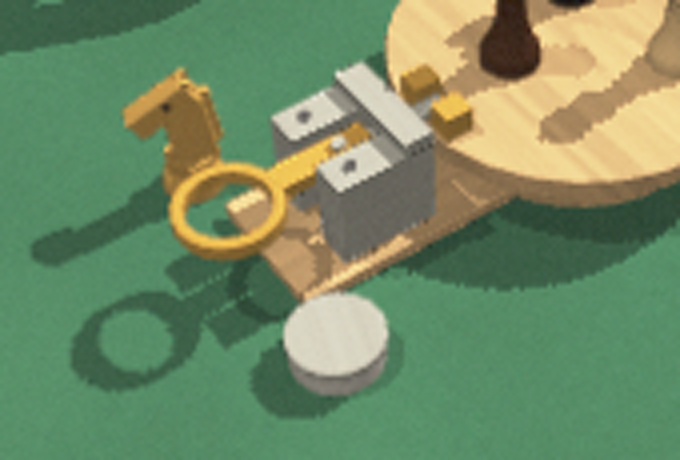

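The crop shows the ring clear and reachable from above, centred near crop (228,210). The knight is behind it to the left, and the tin is in front at (335,340). Now I'll fit the axis direction.

```bash
python3 - <<'E'
from h import *
from scipy.optimize import least_squares
def circ(p,r=None):
    f=lambda q:np.hypot(p[:,0]-q[0],p[:,1]-q[1])-(q[2] if r is None else r)
    s=least_squares(f,[*p.mean(0)[:2],50 if r is None else r],loss='soft_l1',f_scale=2);return s.x.round(1),np.std(f(s.x)).round(2)
for n in ['scene','side']:
    c=dict(np.load(n+'0.npz')); P=cloud(c); f=c['frame'];hsv=cv2.cvtColor(f,cv2.COLOR_BGR2HSV);Z=P[...,2]
    d=(np.hypot(P[...,0]-560,P[...,1]-120)<170)&(Z>51)&(Z<59)&(hsv[...,0]<35)
    q=max(cv2.findContours(d.astype(np.uint8),cv2.RETR_EXTERNAL,cv2.CHAIN_APPROX_NONE)[0],key=len)
    w=cv2.convexHull(q).reshape(-1,2); W=onplane(c,w,55)
    print(n,'disc',circ(W),circ(W,130))
    r=(np.hypot(P[...,0]-571,P[...,1]+148)<60)&(Z>52)&(Z<78)&(P[...,1]<-105)&(P[...,0]>525)&(hsv[...,0]>12)&(hsv[...,0]<35)&(hsv[...,1]>120)
    print(n,'ring cloud',r.sum(),circ(P[r],31), np.median(P[r],0))
    b=(Z>83)&(Z<93)&(abs(P[...,0]-560)<70)&(abs(P[...,1]+30)<40)&(hsv[...,1]<90)
    print(n,'bridge',b.sum(),cv2.minAreaRect(P[b][:,:2].astype(np.float32)),np.median(P[b],0).round(1))
    t=(np.hypot(P[...,0]-653,P[...,1]+128)<45)&(Z>18)&(Z<27)&(hsv[...,1]<90)
    print(n,'tin',circ(P[t]) ,cv2.minEnclosingCircle(P[t][:,:2].astype(np.float32)))
    k=(np.hypot(P[...,0]-480,P[...,1]+140)<45)&(Z>6)&(Z<110)
    print(n,'knight',k.sum(),P[k].min(0).round(),P[k].max(0).round(),P[k].mean(0).round())
    g=(Z>73)&(Z<82)&(abs(P[...,0]-560)<70)&(P[...,1]>-110)&(P[...,1]<-20)&(hsv[...,1]<90)
    print(n,'cheeks',g.sum(),cv2.minAreaRect(P[g][:,:2].astype(np.float32)))
E
```

```text
scene disc (array([570.4, 121.1, 130.6]), np.float64(1.12)) (array([570.4, 121.1, 130. ]), np.float64(1.12))
scene ring cloud 361 (array([ 573.9, -148. ,   31. ]), np.float64(3.41)) [ 575.5825569  -145.54126267   69.82223552]
scene bridge 237 ((569.3278198242188, -34.22267532348633), (22.928550720214844, 83.49329376220703), 89.82315826416016) [572.5 -35.5  89. ]
scene tin (array([ 659. , -131.6,   22.2]), np.float64(7.38)) ((656.9837036132812, -130.69349670410156), 31.949975967407227)
scene knight 433 [ 462. -166.    6.] [ 520. -108.   96.] [ 484. -135.   58.]
scene cheeks 402 ((568.9456787109375, -60.10526657104492), (84.31179809570312, 69.60871124267578), 2.599133253097534)
side disc (array([568.2, 121. , 130.4]), np.float64(1.11)) (array([568.3, 121.1, 130. ]), np.float64(1.11))
side ring cloud 336 (array([ 570.7, -148.6,   31. ]), np.float64(3.24)) [ 570.39001667 -149.22471532   69.25746979]
side bridge 219 ((568.9281005859375, -44.48789596557617), (80.48530578613281, 46.92073059082031), 1.60308837890625) [567.9 -35.3  88.1]
side tin (array([ 656. , -130.6,   22.2]), np.float64(7.5)) ((655.4376831054688, -128.86126708984375), 33.47886657714844)
side knight 384 [ 460. -165.    6.] [ 523. -113.   96.] [ 478. -140.   49.]
side cheeks 343 ((568.9041748046875, -61.77994155883789), (67.07880401611328, 80.61483001708984), 89.9798812866211)
```

>>> {"method": "move_arm", "body": {
  "moves": [
    [-0.583,-0.457,-0.02,1.158],
    [-0.583,-0.457,-0.02,1.158],
    [-0.583,-0.457,-0.02,1.158],
    [-0.583,-0.457,-0.02,1.158],
    [-0.583,-0.457,-0.02,1.158],
    [-0.583,-0.457,-0.02,1.158],
    [-0.583,-0.457,-0.02,1.158],
    [-0.583,-0.457,-0.02,1.158],
    [-0.583,-0.457,-0.02,1.158],
    [-0.583,-0.457,-0.02,1.158],
    [-0.583,-0.457,-0.02,1.158],
    [-0.583,-0.457,-0.02,1.158]
  ],
  "jaw": 0,
  "squeeze": 10
}}

```text
clock: 1.35
eef_pos: [505.1, -26.6, 221.7]
eef_rot: [3.142, -0.0, 1.571]
wrist_force: [-0.5, 1.5, 0.7]
finger_gap: 2.4
finger_force: 0.0
```

>>> {"method": "move_arm", "body": {
  "moves": [
    [-0.043,0.023,0,0],
    [-0.083,0.045,0,0],
    [-0.11,0.06,0,0],
    [-0.124,0.067,0,0],
    [-0.124,0.067,0.04,0],
    [-0.124,0.067,0.08,0],
    [-0.124,0.067,0.1,0],
    [-0.124,0.067,0.1,0],
    [-0.124,0.067,0.1,0]
  ]
}}

```text
clock: 2.25
eef_pos: [571.9, -148.6, 122.4]
eef_rot: [3.141, 0.0, 1.571]
wrist_force: [0.1, -0.2, 0.0]
finger_gap: 0.8
finger_force: 0.0
```

```bash
python3 - <<'E'
from h import *
s=manip.read_state();print(s['eef_pos'],s['eef_rot'],s['wrist_force'],s['clock'])
a=cam('scene')['frame'][150:290,150:330];b=cam('side')['frame'][150:290,190:370]
cv2.imwrite('pics/a.png',cv2.resize(np.vstack([a,b]),None,fx=2.1,fy=2.1,interpolation=cv2.INTER_CUBIC)) if 0 else cv2.imwrite('pics/a.png',cv2.resize(np.hstack([a,b]),(800,311)))
E
```

```text
[ 571.87658524 -148.59445694  122.40711147] [3.14123838e+00 1.21813022e-04 1.57083334e+00] [ 0.09762566 -0.15999961  0.02368732] 2.25
```

View pics/a.png

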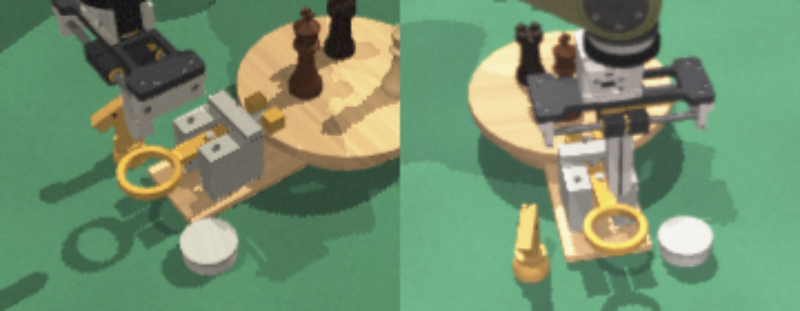

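The fingers hang above the ring in both views and nothing is under them, so I'll go down into the eye and then pull a little.

>>> {"method": "move_arm", "body": {
  "moves": [
    [0,0,0.03,0],
    [0,0,0.055,0],
    [0,0,0.076,0],
    [0,0,0.076,0],
    [0,0,0.076,0]
  ]
}}

```text
clock: 2.85
eef_pos: [572.3, -148.7, 47.2]
eef_rot: [3.14, 0.001, 1.571]
wrist_force: [1.1, 0.1, -0.3]
finger_gap: 0.9
finger_force: 0.0
```

>>> {"method": "move_arm", "body": {
  "moves": [
    [-0.008,0,0,0],
    [-0.016,0,0,0],
    [-0.023,0,0,0],
    [-0.03,0,0,0],
    [-0.03,0,0,0]
  ]
}}

```text
clock: 3.35
eef_pos: [571.9, -179.1, 46.7]
eef_rot: [3.141, -0.001, 1.57]
wrist_force: [-1.6, 8.2, 1.9]
finger_gap: 0.8
finger_force: 3.7
```

>>> {"method": "move_arm", "body": {
  "moves": [
    [-0.01,0,0,0],
    [-0.02,0,0,0],
    [-0.028,0,0,0],
    [-0.034,0,0,0],
    [-0.036,0,0,0],
    [-0.036,0,0,0]
  ]
}}

```text
clock: 3.95
eef_pos: [571.7, -214.1, 46.6]
eef_rot: [3.141, -0.002, 1.571]
wrist_force: [-1.3, 12.0, 3.9]
finger_gap: 0.5
finger_force: 5.5
```

>>> {"method": "move_arm", "body": {
  "moves": [
    [-0.002,0,0,0],
    [-0.003,0,0,0],
    [-0.003,0,0,0]
  ]
}}

```text
clock: 4.25
eef_pos: [571.6, -215.7, 46.4]
eef_rot: [-3.141, -0.004, 1.571]
wrist_force: [-3.3, 18.8, 6.1]
finger_gap: 0.4
finger_force: 8.9
```

>>> {"method": "move_arm", "body": {
  "moves": [
    [0.0004,0.0084,0,-0.0873],
    [0.0013,0.0167,0,-0.1745],
    [0.003,0.025,0,-0.262],
    [0.0055,0.033,0,-0.349],
    [0.0085,0.041,0,-0.436],
    [0.0124,0.0483,0,-0.524],
    [0.0124,0.0483,0,-0.524]
  ]
}}

```text
clock: 4.95
eef_pos: [618.7, -201.8, 45.9]
eef_rot: [-3.14, -0.008, 2.1]
wrist_force: [-18.9, 24.3, 10.3]
finger_gap: 0.4
finger_force: 13.8
```

```bash
python3 - <<'E'
from h import *
s=manip.read_state();print(s['eef_pos'],s['eef_rot'],s['wrist_force'],s['clock'])
a=cam('scene')['frame'][150:290,150:330];b=cam('side')['frame'][170:310,210:390]
cv2.imwrite('pics/b.png',cv2.resize(np.hstack([a,b]),(800,311)))
E
```

```text
[ 618.67991598 -201.75084972   45.90078488] [-3.13951593 -0.00771181  2.09990215] [-18.91165198  24.31121436  10.32519879] 4.95
```

View pics/b.png

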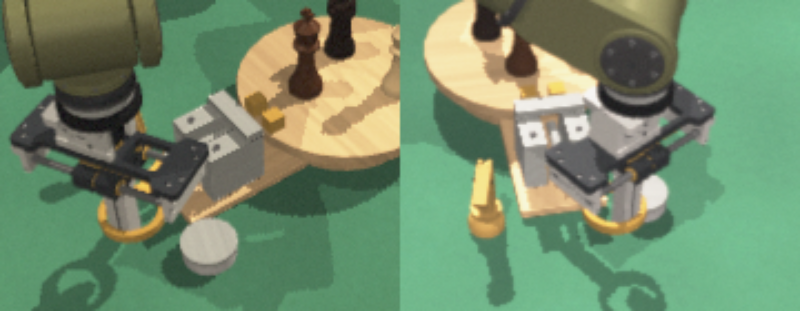

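The picture shows the eye swung about 30° toward the tin, with the bolt still fully out and the knight standing. I'll continue the swing.

>>> {"method": "move_arm", "body": {
  "moves": [
    [0.0004,0.0084,0,-0.0873],
    [0.0015,0.0167,0,-0.1745],
    [0.0033,0.0248,0,-0.262],
    [0.0057,0.0328,0,-0.349],
    [0.0089,0.0406,0,-0.436],
    [0.0128,0.048,0,-0.524],
    [0.0128,0.048,0,-0.524]
  ]
}}

```text
clock: 5.75
eef_pos: [651.8, -167.5, 45.6]
eef_rot: [-3.14, -0.011, 2.624]
wrist_force: [-33.0, 14.8, 15.1]
finger_gap: 0.6
finger_force: 16.7
```

>>> {"method": "move_arm", "body": {
  "moves": [
    [0.0004,0.0084,0,-0.0873],
    [0.0014,0.0167,0,-0.1745],
    [0.0031,0.0248,0,-0.262],
    [0.0055,0.0328,0,-0.349],
    [0.0085,0.0406,0,-0.436],
    [0.0085,0.0406,0,-0.436]
  ]
}}

```text
clock: 6.35
eef_pos: [662.8, -128.9, 45.1]
eef_rot: [3.139, -0.015, 3.058]
wrist_force: [-43.4, 10.8, 16.7]
finger_gap: 0.5
finger_force: 22.0
```

```bash
python3 - <<'E'
from h import *
s=manip.read_state();print(s['eef_pos'],s['eef_rot'],s['wrist_force'],s['clock'])
a=cam('scene')['frame'][150:290,150:330];b=cam('side')['frame'][170:310,210:390]
cv2.imwrite('pics/d.png',cv2.resize(np.hstack([a,b]),(800,311)))
E
```

```text
[ 662.84007175 -128.9074842    45.14054541] [ 3.13906174 -0.01496633  3.05846759] [-43.39805082  10.82384669  16.72050964] 6.35
```

View pics/d.png

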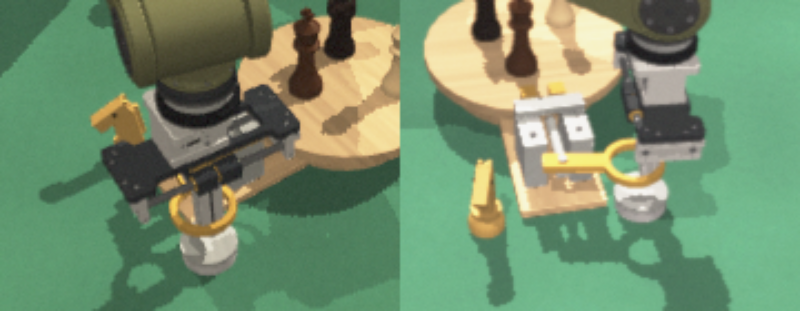

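The side view shows the bar almost square across the cheeks with the eye above the tin, and the knight undisturbed. I'll ease it back.

>>> {"method": "move_arm", "body": {
  "moves": [
    [0.001,0.003,0,-0.03],
    [0.002,0.006,0,-0.06],
    [0.003,0.009,0,-0.084],
    [0.004,0.012,0,-0.084],
    [0.004,0.015,0,-0.084],
    [0.004,0.018,0,-0.084],
    [0.005,0.021,0,-0.084],
    [0.006,0.024,0,-0.084],
    [0.006,0.024,0,-0.084]
  ]
}}

```text
clock: 7.35
eef_pos: [663.2, -106.5, 46.3]
eef_rot: [3.141, -0.002, 3.139]
wrist_force: [-8.3, 1.8, 2.4]
finger_gap: 0.4
finger_force: 4.4
```

```bash
python3 - <<'E'
from h import *
s=manip.read_state();print(s['eef_pos'],s['eef_rot'],s['wrist_force'],s['clock'])
a=cam('scene')['frame'][150:290,150:330];b=cam('side')['frame'][170:310,210:390]
cv2.imwrite('pics/e.png',cv2.resize(np.hstack([a,b]),(800,311)))
E
```

```text
[ 663.23385634 -106.51321186   46.29340194] [ 3.14136319e+00 -2.03586641e-03  3.13879400e+00] [-8.29625364  1.82374844  2.43637689] 7.35
```

View pics/e.png

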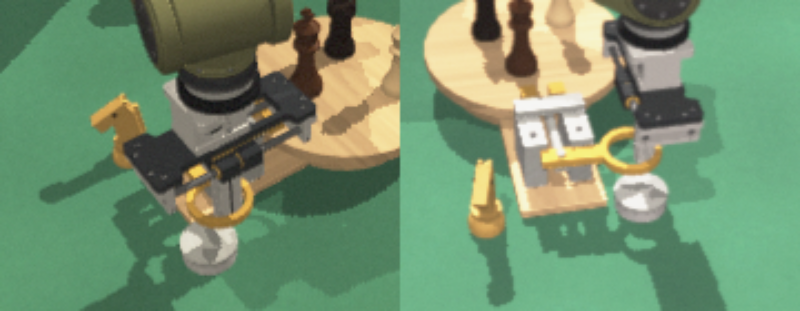

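The bar now lies against the cheeks. I'll move the fingers to the middle of the ring and check the forces.

>>> {"method": "move_arm", "body": {
  "moves": [
    [0.004,0,0,0],
    [0.008,0.001,0,0],
    [0.011,0.002,0,0],
    [0.011,0.002,0,0],
    [0.011,0.002,0,0]
  ]
}}

```text
clock: 7.95
eef_pos: [653.2, -104.3, 45.9]
eef_rot: [-3.141, 0.0, 3.139]
wrist_force: [0.2, -0.3, -0.3]
finger_gap: 0.2
finger_force: 0.0
```

```bash
python3 - <<'E'
from h import *
s=manip.read_state();print(s['eef_pos'],s['wrist_force'],s['moment'])
for n in ['scene','side']:
    c=cam(n);P=cloud(c);hsv=cv2.cvtColor(c['frame'],cv2.COLOR_BGR2HSV);Z=P[...,2]
    br=(hsv[...,0]>12)&(hsv[...,0]<35)&(hsv[...,1]>120)&(Z>56)&(Z<78)&(P[...,1]<-60)&(P[...,1]>-180)
    q=br&(P[...,0]>530)&(P[...,0]<610)
    print(n,'bar',q.sum(),cv2.minAreaRect(P[q][:,:2].astype(np.float32)),np.polyfit(P[q][:,0],P[q][:,1],1))
    r=br&(P[...,0]>612)
    print('ring',r.sum(),P[r].min(0).round(),P[r].max(0).round())
E
```

```text
[ 653.19224555 -104.25122596   45.89435327] [ 0.24350124 -0.32308045 -0.26195653] [ 0.05321775 -0.01312168  0.01292661]
scene bar 34 ((594.996826171875, -105.7508544921875), (15.229844093322754, 23.2373046875), 85.89552307128906) [ 8.74192119e-02 -1.58937175e+02]
ring 271 [ 612. -138.   59.] [685. -69.  74.]
side bar 176 ((578.2368774414062, -102.48172760009766), (62.826927185058594, 24.158626556396484), 1.667677640914917) [ 3.12882141e-02 -1.23932654e+02]
ring 199 [ 612. -140.   57.] [680. -69.  74.]
```

The bar is square and parked, with its centre about 10 mm before the mouth and no force on the tool. I'll lift straight up and clear.

>>> {"method": "move_arm", "body": {
  "moves": [
    [0,0,-0.02,0],
    [0,0,-0.05,0],
    [0,0,-0.09,0],
    [0,0,-0.13,0],
    [0,0,-0.17,0],
    [0,0,-0.2,0],
    [0,0,-0.2,0],
    [-0.03,-0.04,-0.2,0],
    [-0.04,-0.08,-0.2,0],
    [-0.04,-0.12,-0.2,0],
    [-0.04,-0.12,-0.2,0],
    [-0.04,-0.12,-0.2,0]
  ]
}}

```text
clock: 9.25
eef_pos: [692.5, -224.9, 244.1]
eef_rot: [3.141, -0.002, 3.137]
wrist_force: [0.4, 0.4, 0.0]
finger_gap: 0.6
finger_force: 0.0
```

```bash
python3 - <<'E'
from h import *
s=manip.read_state();print(s['eef_pos'],s['wrist_force'])
a=cam('scene')['frame'][130:270,150:330];b=cam('side')['frame'][130:310,200:380]
cv2.imwrite('pics/f.png',cv2.resize(np.hstack([a,b[40:]]),(800,311)))
c=cam('side');P=cloud(c);hsv=cv2.cvtColor(c['frame'],cv2.COLOR_BGR2HSV);Z=P[...,2]
t=(np.hypot(P[...,0]-653,P[...,1]+128)<45)&(Z>18)&(Z<27)&(hsv[...,1]<90);print('tin',P[t].mean(0))
k=(np.hypot(P[...,0]-480,P[...,1]+140)<45)&(Z>6)&(Z<110);print(P[k].min(0).round(),P[k].max(0).round(),P[k].mean(0).round())
E
```

```text
[ 692.46926454 -224.88418856  244.14899747] [0.39124258 0.37806996 0.02391694]
tin [ 656.11347977 -131.15344397   22.4826252 ]
[ 452. -164.    6.] [ 522. -110.   97.] [ 478. -140.   49.]
```

View pics/f.png

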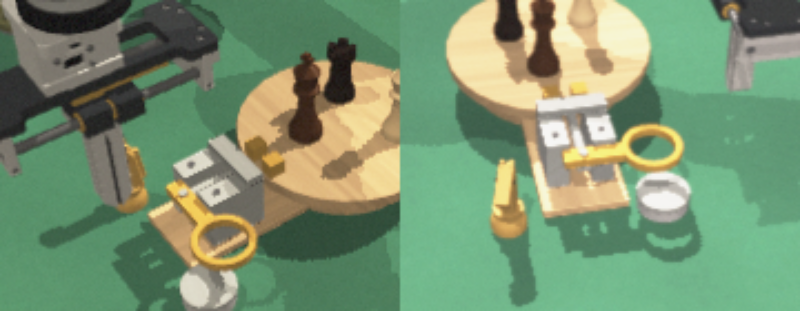

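The bar lies flat across both cheeks on the tin side. The knight, tin and disc pieces have not moved, and the robot is clear.

```bash
python3 -c "
from cell import manip
print(manip.sign_off())"
```

```text
the job is handed in; nothing more can be done
None
```

The bolt is drawn and parked, with the eye bar flat across both cheeks on the tin side; the knight, tin and pieces on the disc look undisturbed, and I handed the job in after about 9 s on the robot's clock.

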